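Tare the loaf dish on the bakery scale

TASK

Stand the empty oblong loaf dish in the middle of the scale's platform and let go of it. Then tare the scale: with a fingertip, pressing only lightly, roll the thumbwheel in the scale's deck, which turns the dial, until the dial's zero mark stands at the tip of the pointer. Handle the scale gently, leave everything else on the counter where it is, and finish clear of it all.

Things in the scene. Friction and masses are not known exactly. Their poses are not given: they have to be found in the camera images.
- loaf_dish: Empty white stoneware loaf dish, open on top, the only oblong dish: 135 long (its x, 146 over two small lugs on the ends) x 58 wide (its y) x 45 mm high, walls and floor 5 mm, 0.2 to 0.4 kg. Origin: centre of its underside, z up. Can be gripped across its 58 mm width at mid length, from above.
- scale: White mechanical portion scale, fixed to the counter, 310 deep (its x) x 190 mm wide (its y). Origin: centre of its footprint, on the counter, z up. At its front (-x) the round dial lies on a face that slopes 30 degrees, rising towards +x to 90 mm height. Then comes a level deck, 88 mm high, x from -52 to +3 mm, with the thumbwheel in its middle. Behind (x 7 to 157 mm) is the steel platform.
- platform_top (a point): Centre of the upper face of the scale's level steel platform, 150 (scale's x) x 180 mm (scale's y), 95 mm above the counter when empty, 82 mm towards +x from the scale's origin. A spring lets it sink about 8 mm per kg; it hits its stop 18 mm down.
- wheel_crest (a point): Highest point of the rim of the dark knurled thumbwheel, at scale x = -24.5 mm, y = 0, 94 mm above the counter. The wheel (radius 20, width 11 mm, axis along the scale's x) is sunk in the deck; only 6 mm of its rim stands out, over 28 mm of length along the scale's y. This point does not turn with the wheel.
- tare_wheel (a joint): Turn of the thumbwheel, rad; grows as its crest moves to the scale's -y (20 mm of rim a radian). +1 rad turns the dial and its zero mark 0.5 rad clockwise (facing the dial). Stops: -3 and 9. It does not give under a press. The rim needs about 3 N of drag to turn: a fingertip pressed with less than 3 to 5 N slips; over about 10 N strains its bearing. It stays where it is left.
- dial_centre (a point): Pivot of the dial and the pointer, centre of the 117 mm white dial disc. The dial's plane contains the scale's y axis and rises 30 degrees towards the scale's +x.
- zero_mark (a point): On the dial disc, in the thick black zero line (4.5 x 16 mm) near its edge, 50 mm from the dial's centre. It turns with the dial; at first it stands within 0.2 rad of the dial's uppermost point (scale's +x side).
- pointer_tip (a point): Outer end of the thin black pointer, 50 mm from the dial's centre; it coincides with point zero_mark when the scale reads zero. With the platform empty it points to the dial's uppermost point; a load turns it clockwise (from there towards the scale's -y), 2.6 rad per kg. It settles within a second. The thumbwheel does not move it.
- platform (a joint): How far the platform has sunk, m; 0 empty, 0.018 at its stop.
- bowl: Bystander: round white bowl, 88 mm across, 48 high. Origin: centre of its underside.
- tart: Bystander: round almond tart, 90 mm across, 34 high. Origin: centre of its underside.
- loaf: Bystander: round seeded loaf, 124 mm across, 66 high. Origin: centre of its underside.
- roll: Bystander: round seeded roll, 86 mm across, 48 high. Origin: centre of its underside.
- jar: Bystander: amber jar with a steel cap, 66 mm across, 75 high. Origin: centre of its underside.
- brush: Bystander: flat pastry brush with a wooden handle lying to the right. Origin: underside of its middle.

How it is judged:
By the outcome, as a careful person would: the job done as asked, in the order asked, and still so for the second after the job is handed in, with the robot touching nothing.
It also fails if it takes over 72 s, if anything falls off the work surface, if the arm or the gripper's body presses on something with over 40 N, if the wrist force passes 120 N, or if a joint passes its speed limit or range.

ROBOT

A 6-joint arm with a two-finger parallel gripper is mounted at the origin on the work surface. World frame = base frame: x ahead of the robot, y to its left, z up, the work surface at z = 0. Lengths are in m, angles in rad, forces in N, time in s.
With the tool pointing down it reaches from about 0.225 to 0.875 m from the base axis. Payload 3.4 kg.
Tool frame: the origin (TCP) lies at the very end of the fingers, on their centre line; the grasp point (between the pads) lies 19 mm behind it; z points along the fingers, y is the line along which they close (so a half turn about z gives the same grasp; the last joint's range is limited). The gripper opens to 85 mm and grips with 20 to 120 N. Pads are 22 mm wide; open, the fingers measure 114 mm over their backs; the gripper's body (76 mm by 85 mm) begins 54 mm behind the grasp point. The pads swing forward as they close: fully open they stand 13 mm farther back than shut.
Start: joints at [-1.43, 0.276, 1.505, -0, 1.361, -0.121], TCP at [0.149, -0.555, 0.231] pointing down, gripper open.
Joint ranges: [-2.89, 2.89], [-0.75, 2.08], [0.22, 2.7], [-1.18, 4.32], [0.11, 2.71], [-2.7, 2.7]. Speed limits (rad/s): [2.57, 2.57, 3.14, 3.14, 3.14, 3.14].

INTERFACE

Orientations are given as a unit quaternion [w, x, y, z].
In Python, from rig import readout, vision, manip gives the robot as it stands.
- The arm moves only by the shell command python3 -m handwheel 'ROWS' [FORCE]. ROWS is JSON, a list of rows, each a list of 3 entries, a list of its own where there are three numbers: the shift along the tool's x, y, z in mm, then the turn, a rotation vector about the tool's x, y, z in units of 6 degrees (1.0 is 6 degrees), then the closure, from -1 (fully open) to 1 (shut), so that 0 is half open. A call has 1 to 20 rows; each row shifts and turns the commanded pose from where the row before left it, along the tool's axes as they then stand; what a row does not reach is not made up. A row lasts 1/8 s, in which the tool goes at most 62.5 mm and 10.7 degrees, less where a joint would pass 70% of its speed; a pose out of reach is approached as far as the arm can. A call is refused whole if a number of a shift passes 62.5 or a number of a turn 1, either way. A call with a gripper value outside its range is refused whole. The fingers move at their own pace and stop on an object; FORCE is the grip in N (left out, the last holds). Time passes only in rows, so rows that do not move let the fingers close. It gives the time, the measured TCP pose, the force, the opening and the grip force at its end, in the units of the state.
- readout.get_state(): the state, without advancing time (a new reading comes with each control period).
- vision.get_image(name): name is "scene" or "top" or "wrist"; returns the picture (400x640x3 uint8, blue, green, red); there is no depth.
- vision.camera_params(name): a dict with "intrinsics" (3x3 intrinsics, pixels), "dist" ([k1, k2, p1, p2, k3] as OpenCV has them; the pictures are not rectified), "rvec" (rotation vector, rad) and "tvec" (3), from world to camera coordinates, as OpenCV has them; the wrist camera has in their place "hand_eye" (4x4, takes a point from camera to tool coordinates, whose origin is the TCP and whose axes are the flange's). Camera axes: x right, y down, z forward; pixel columns grow to the right and rows downward; lengths in m; the calibration is good to about 2 mm. A picture is of the moment at which its call begins: read the wrist's pose just before it. camera_params takes no time and is no camera call.
- manip.sign_off(): hands the job in; it is judged then, once.
The state is a dict: "clock": time; "qpos": joint angles; "qd": joint speeds; "effort": joint torques, N m; "position": TCP position; "ee_rot": TCP orientation; "contact_force": force on the tool from outside, world axes, zero at the start; "moment": the same for the moment, N m; "width": finger opening in m; "gripper_force": force on a finger pad.
Only numpy, scipy, OpenCV 4.12 (cv2) and the standard library are available. Lean on these libraries where they do the work, as an engineer would, in place of code of your own. Each camera call takes 0.05 s, during which the arm holds its last target. There are 200 camera calls.

## Working session

There is one attempt and no reset: what is moved stays moved. The work goes in short steps, Python scripts to look and compute and a shell command to move; the robot and the scene stay as the last step left them, time stands still between calls to the robot, and variables do not carry over. Pictures are saved under pics/ and viewed, at most 13 in all, crops included, and the job is handed in when it is done.

```bash
mkdir -p pics; ls
cat > h.py <<'E'
import numpy as np, cv2
from rig import readout, vision, manip
from scipy.spatial.transform import Rotation as R
def Rq(q): return R.from_quat([q[1],q[2],q[3],q[0]]).as_matrix()
def cam(name, st=None):
    p=vision.camera_params(name); K=np.array(p['intrinsics'],float); d=np.array(p['dist'],float)
    if 'rvec' in p:
        M=cv2.Rodrigues(np.array(p['rvec'],float))[0]; t=np.array(p['tvec'],float).reshape(3)
    else:
        H=np.array(p['hand_eye']); T=np.eye(4); T[:3,:3]=Rq(st['ee_rot']); T[:3,3]=st['position']
        C=np.linalg.inv(T@H); M=C[:3,:3]; t=C[:3,3]
    return K,d,M,t
def ray(c,uv):
    K,d,M,t=c; n=cv2.undistortPoints(np.array([[uv]],float),K,d)[0,0]
    return -M.T@t, M.T@np.array([n[0],n[1],1])
def atz(c,uv,z):
    o,r=ray(c,uv); return o+r*(z-o[2])/r[2]
def proj(c,P):
    K,d,M,t=c; return cv2.projectPoints(np.array(P,float).reshape(-1,1,3),cv2.Rodrigues(M)[0],t,K,d)[0][:,0]
E
python3 - <<'E'
from h import *
for n in ('top','scene'):
    im=vision.get_image(n); cv2.imwrite(f'pics/{n}0.png',im)
    c=cam(n); print(n,-c[2].T@c[3],c[0][0,0])
s=readout.get_state(); print(s)
E
```

```text
pics
top [ 0.1863203  -0.03823559  1.61547556] 495.2690012492053
scene [1.58180838 0.02027018 0.76417356] 418.45697021138466
{'clock': 0.1, 'qpos': array([-1.42999278e+00,  2.76506382e-01,  1.50601246e+00, -1.67767290e-05,
        1.36069672e+00, -1.21038130e-01]), 'qd': array([-8.10706466e-05, -2.09619440e-03, -4.18017532e-03, -1.70940477e-04,
        1.05437522e-03,  1.56165921e-03]), 'effort': array([ 1.22059042e-03, -4.17700589e+01, -2.46405441e+01, -1.51566310e-04,
        5.83601097e-03, -3.73388744e-06]), 'position': array([ 0.14874506, -0.55493578,  0.23053832]), 'ee_rot': array([-8.11332280e-04,  9.91441546e-01,  1.30548853e-01, -1.62213045e-05]), 'contact_force': array([ 0.5026507 , -0.13372839, -0.35851635]), 'moment': array([-0.02691538,  0.02595603,  0.00420087]), 'gripper_force': 0.0, 'width': 0.08554071136979878}
```

View pics/top0.png

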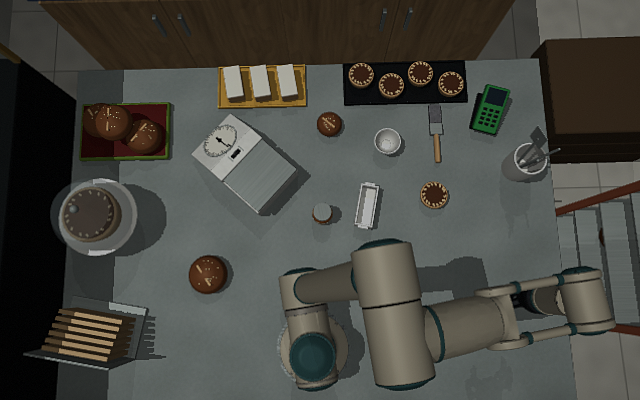

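View pics/scene0.png

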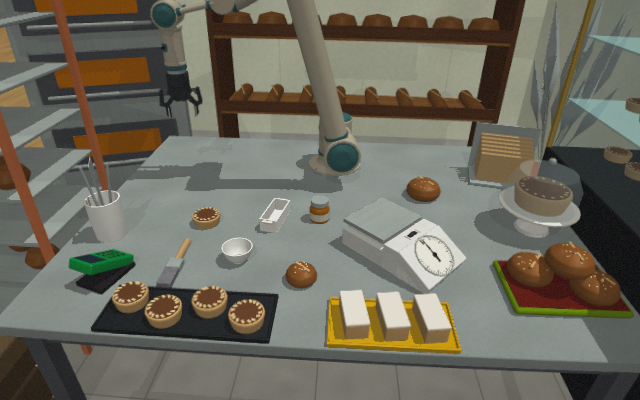

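The top view shows the dish at about (367,205) and the scale at about (245,163), with its dial at (220,141) and wheel at (236,154). I'll enlarge both.

Run:
```python
from h import *
im=cv2.imread('pics/top0.png')
a=cv2.resize(im[105:225,185:305],None,fx=5,fy=5,interpolation=cv2.INTER_CUBIC)
b=cv2.resize(im[175:235,350:385],None,fx=5,fy=5,interpolation=cv2.INTER_CUBIC)
o=np.zeros((600,780,3),np.uint8); o[:,:600]=a; o[:300,604:604+175]=b
cv2.imwrite('pics/crop0.png',o)
```

```text
(no output)
```

View pics/crop0.png

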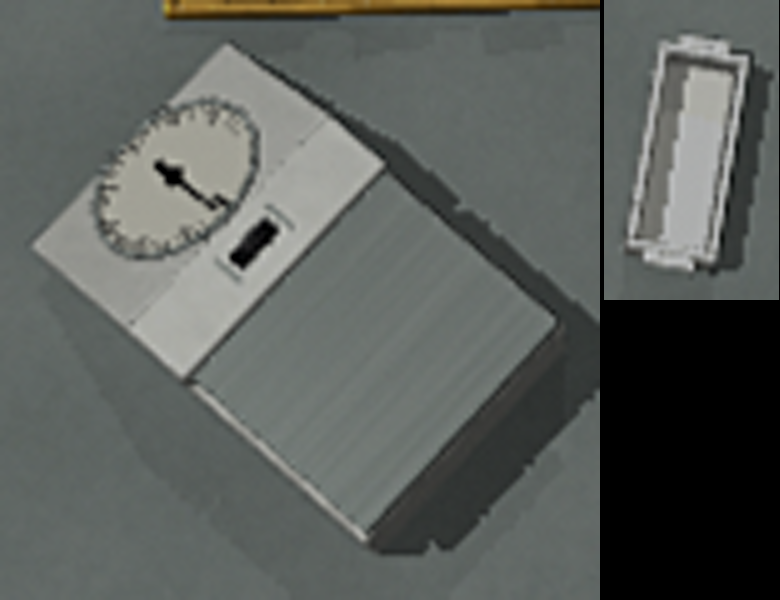

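The crop shows platform corners at about (386,170), (195,380), (368,540) and (557,322), the wheel at (254,244), and dish rim corners at about (661,42), (748,55), (712,262) and (630,248).

Run:
```python
from h import *
c=cam('top')
f=lambda x,y,u0,v0:((x+.5)/5-.5+u0,(y+.5)/5-.5+v0)
P=np.array([atz(c,f(x,y,185,105),.095) for x,y in [(386,170),(195,380),(368,540),(557,322)]])
W=atz(c,f(254,244,185,105),.092)
D=np.array([atz(c,f(x-604,y,350,175),.045) for x,y in [(661,42),(748,55),(712,262),(630,248)]])
print('plat',P.mean(0),[np.linalg.norm(P[i]-P[i-1]) for i in range(4)])
ax=(P[2]+P[3]-P[0]-P[1]); yaw=np.arctan2(ax[1],ax[0]); ay=P[1]+P[2]-P[0]-P[3]
print('yaw',np.degrees(yaw), np.degrees(np.arctan2(ay[1],ay[0]))-90)
e=np.array([np.cos(yaw),np.sin(yaw),0]); y=np.array([-e[1],e[0],0])
O=P.mean(0)-.082*e; print('orig',O,'wheel in scale',(W-O)@e,(W-O)@y)
print('dish',D.mean(0),[np.linalg.norm(D[i]-D[i-1]) for i in range(4)])
d=D[2]+D[3]-D[0]-D[1]; print(np.degrees(np.arctan2(d[1],d[0])))
s=readout.get_state(); print(Rq(s['ee_rot']).round(3))
print(vision.camera_params('wrist')['hand_eye'])
```

```text
plat [0.53885554 0.15594064 0.095     ] [np.float64(0.14859956965887747), np.float64(0.18025430171944), np.float64(0.15072723646142902), np.float64(0.18106976340926798)]
yaw -133.77614802800238 48.314448896508935
orig [0.59558664 0.2151486  0.095     ] wheel in scale -0.02504709480421016 -0.0014341470492111263
dish [ 0.44307419 -0.17932567  0.045     ] [np.float64(0.13591998464814833), np.float64(0.0567139377450265), np.float64(0.1369257013869697), np.float64(0.052824738304073124)]
168.56330719856567
[[ 0.966  0.259 -0.   ]
 [ 0.259 -0.966  0.002]
 [ 0.    -0.002 -1.   ]]
[[-2.57114955e-04 -9.63599769e-01 -2.67348870e-01  6.81418882e-02]
 [ 9.99999802e-01 -9.41444510e-05 -6.22397739e-04 -7.60383399e-04]
 [ 5.74572905e-04 -2.67348977e-01  9.63599603e-01 -1.42781981e-01]
 [ 0.00000000e+00  0.00000000e+00  0.00000000e+00  1.00000000e+00]]
```

```bash
python3 -m handwheel '[[[16,-12,0],[0,0,0],-1],[[32,-24,6],[0,0,0],-1],[[32,-24,6],[0,0,0],-1],[[32,-24,6],[0,0,0],-1],[[32,-24,6],[0,0,0],-1],[[32,-24,6],[0,0,0],-1],[[32,-24,6],[0,0,0],-1],[[32,-24,6],[0,0,0],-1],[[32,-24,6],[0,0,0],-1],[[32,-24,6],[0,0,0],-1],[[32,-24,6],[0,0,0],-1],[[32,-24,0],[0,0,0],-1],[[13,-11,0],[0,0,0],-1],[[0,0,0],[0,0,-1],-1],[[0,0,0],[0,0,-1],-1],[[0,0,0],[0,0,-1],-1],[[0,0,0],[0,0,-1],-1],[[0,0,0],[0,0,-1],-1],[[0,0,0],[0,0,-1],-1],[[0,0,0],[0,0,-1],-1]]' 40
python3 -m handwheel '[[[0,0,0],[0,0,-1],-1],[[0,0,0],[0,0,-1],-1],[[0,0,0],[0,0,-1],-1],[[0,0,0],[0,0,-1],-1],[[0,0,0],[0,0,-1],-1],[[0,0,0],[0,0,-1],-1],[[0,0,0],[0,0,-1],-1],[[0,0,0],[0,0,-1],-1],[[0,0,0],[0,0,-1],-1],[[0,0,0],[0,0,-1],-1],[[0,0,0],[0,0,-1],-1],[[0,0,0],[0,0,-1],-1],[[0,0,0],[0,0,-1],-1],[[0,0,0],[0,0,-1],-1],[[0,0,0],[0,0,-1],-1],[[0,0,0],[0,0,-1],-1],[[0,0,0],[0,0,-1],-1],[[0,0,0],[0,0,-1],-1],[[0,0,0],[0,0,-0.6],-1],[[0,0,0],[0,0,0],-1]]'
python3 - <<'E'
from h import *
s=readout.get_state(); im=vision.get_image('wrist'); cv2.imwrite('pics/w1.png',im)
m=Rq(s['ee_rot']); print(s['clock'],s['position'],m.round(3),s['qpos'],np.degrees(np.arctan2(m[1,0],m[0,0])))
E
```

```text
clock: 2.6
position: [0.4418, -0.1794, 0.1713]
ee_rot: [-0.0, 0.878, 0.479, -0.0]
contact_force: [-0.0, 0.6, 0.7]
width: 0.0856
gripper_force: 0.0
clock: 5.1
position: [0.442, -0.1794, 0.1713]
ee_rot: [-0.0, 0.1, 0.995, -0.0]
contact_force: [0.3, 0.0, -0.0]
width: 0.0856
gripper_force: 0.0
5.1 [ 0.44196313 -0.17941429  0.17132172] [[-0.98   0.199 -0.   ]
 [ 0.199  0.98  -0.   ]
 [ 0.    -0.    -1.   ]] [-5.31401568e-01  1.73476989e-01  1.80174623e+00 -3.32109385e-04
  1.16670235e+00 -1.90211679e+00] 168.54367971205184
```

View pics/w1.png

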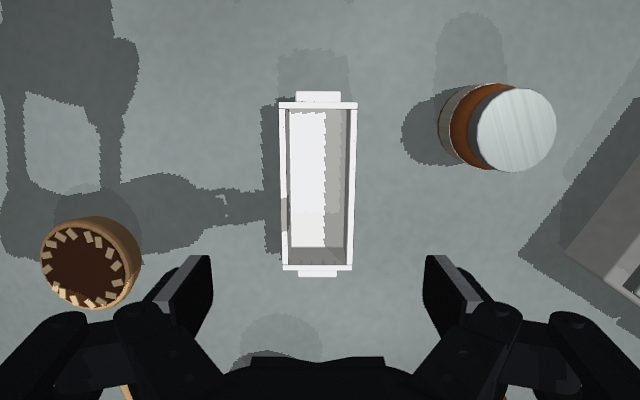

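The wrist view shows the dish square to the gripper. Its rim corners are at about (279,105), (357,105), (353,267) and (283,267), and the jar and tart are well clear.

Run:
```python
from h import *
s=readout.get_state(); c=cam('wrist',s)
D=np.array([atz(c,p,.045) for p in [(279,105),(357,105),(353,267),(283,267)]])
print(D.mean(0),[np.linalg.norm(D[i]-D[i-1]) for i in range(4)])
d=D[0]+D[1]-D[2]-D[3]; print(np.degrees(np.arctan2(d[1],d[0])))
print('tool delta mm',1000*Rq(s['ee_rot']).T@(D.mean(0)-s['position']))
```

```text
[ 0.44192937 -0.17790081  0.045     ] [np.float64(0.12950402140243236), np.float64(0.057074796456658625), np.float64(0.12951405710893707), np.float64(0.05781932551354356)]
168.53855338895465
tool delta mm [  0.37676727   1.50934832 126.3252418 ]
```

```bash
python3 -m handwheel '[[[0,1.4,15],[0,0,0],-1],[[0,0,30],[0,0,0],-1],[[0,0,30],[0,0,0],-1],[[0,0,30],[0,0,0],-1],[[0,0,25],[0,0,0],-1],[[0,0,20],[0,0,0],-1],[[0,0,15],[0,0,0],-1],[[0,0,0],[0,0,0],-1],[[0,0,0],[0,0,0],0.2],[[0,0,0],[0,0,0],1],[[0,0,0],[0,0,0],1],[[0,0,0],[0,0,0],1],[[0,0,0],[0,0,0],1],[[0,0,0],[0,0,0],1],[[0,0,0],[0,0,0],1]]' 35
```

```text
clock: 7.02
position: [0.4436, -0.1789, 0.0072]
ee_rot: [0.001, 0.099, 0.995, -0.001]
contact_force: [-0.8, -1.2, 6.1]
width: 0.0575
gripper_force: 39.5
```

```bash
python3 -m handwheel '[[[0,0,-8],[0,0,0],1],[[0,0,-15],[0,0,0],1],[[0,0,-25],[0,0,0],1],[[0,0,-25],[0,0,0],1],[[0,0,-25],[0,0,0],1],[[0,0,-25],[0,0,0],1],[[0,0,-20],[0,0,0],1],[[0,0,-10],[0,0,0],1],[[0,0,0],[0,0,0],1],[[0,0,0],[0,0,0],1]]'
python3 - <<'E'
from h import *
s=readout.get_state(); im=vision.get_image('wrist'); cv2.imwrite('pics/w2.png',im)
yaw=np.radians(-132.7); e=np.array([np.cos(yaw),np.sin(yaw),0]); y=np.array([-e[1],e[0],0])
P=np.array([.53886,.15594,.16]); m=Rq(s['ee_rot']); a=np.degrees(np.arctan2(m[1,0],m[0,0]))
print(a, 'turn units', -(137.3-a)/6, 1000*m.T@(P-s['position']),s['contact_force'],s['position'])
E
```

```text
clock: 8.28
position: [0.4421, -0.1778, 0.1583]
ee_rot: [-0.001, 0.099, 0.995, 0.0]
contact_force: [-0.2, 0.1, -3.8]
width: 0.0577
gripper_force: 38.6
168.60116273354143 turn units 5.216860455590236 [-28.92245091 346.24435561  -1.49433255] [-0.23949037  0.07102293 -3.79996377] [ 0.44207392 -0.17775678  0.15832524]
```

View pics/w2.png

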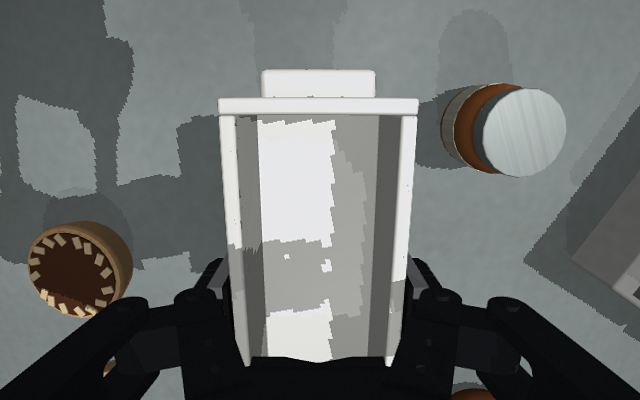

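```bash
python3 -m handwheel '[[[0,12,0],[0,0,0],1],[[-3,30,0],[0,0,0],1],[[-3,30,0],[0,0,0],1],[[-3,30,0],[0,0,0],1],[[-3,30,0],[0,0,0],1],[[-3,30,0],[0,0,0],1],[[-3,30,0],[0,0,0],1],[[-3,30,0],[0,0,0],1],[[-3,30,0],[0,0,0],1],[[-3,30,0],[0,0,0],1],[[-3,30,0],[0,0,0],1],[[-2,24,0],[0,0,0],1],[[0,10,0],[0,0,0],1],[[0,0,0],[0,0,0.8],1],[[0,0,0],[0,0,1],1],[[0,0,0],[0,0,1],1],[[0,0,0],[0,0,1],1],[[0,0,0],[0,0,1],1],[[0,0,0],[0,0,0.4],1],[[0,0,0],[0,0,0],1]]'
python3 - <<'E'
from h import *
s=readout.get_state(); im=vision.get_image('wrist'); t=vision.get_image('top')
b=cv2.resize(t[105:225,185:305],None,fx=3.3333,fy=3.3333,interpolation=cv2.INTER_CUBIC)
o=np.zeros((400,800,3),np.uint8); o[:,:400]=im[:,120:520]; o[:,400:]=b[:400,:400]; cv2.imwrite('pics/w3.png',o)
m=Rq(s['ee_rot']); a=np.degrees(np.arctan2(m[1,0],m[0,0])); P=np.array([.53886,.15594,.16])
print(a,1000*m.T@(P-s['position']),s['position'],s['qpos'])
E
```

```text
clock: 10.82
position: [0.542, 0.1543, 0.1589]
ee_rot: [-0.0, 0.363, 0.932, -0.0]
contact_force: [0.2, 0.5, -3.9]
width: 0.0579
gripper_force: 38.8
137.41186856382103 [ 3.39816912 -0.89947988 -1.05528868] [0.54196937 0.15430207 0.15894204] [ 1.54111178e-01  3.09086532e-01  1.64423963e+00 -3.54614173e-04
  1.18945886e+00 -6.73250139e-01]
```

View pics/w3.png

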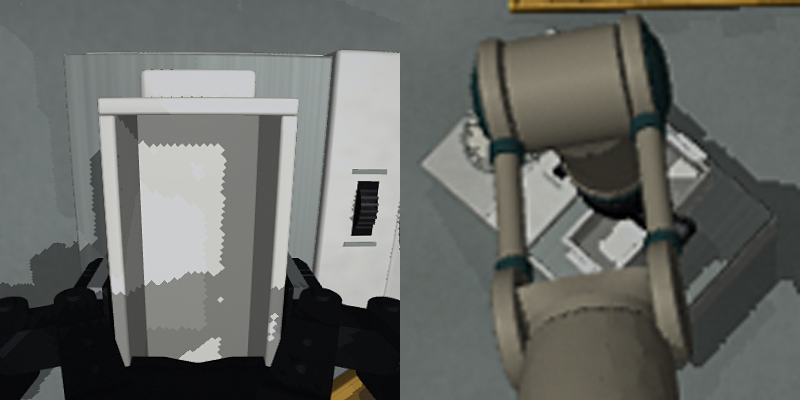

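The dish hangs level over the platform. The platform's far corners are at wrist pixels (185,55) and (450,53), and the wheel is at (487,208).

Run:
```python
from h import *
s=readout.get_state(); c=cam('wrist',s)
A=atz(c,(186,56),.095);B=atz(c,(450,54),.095);W=atz(c,(487,208),.092)
yaw=np.radians(-132.7); e=np.array([np.cos(yaw),np.sin(yaw),0]); y=np.array([-e[1],e[0],0])
print(np.linalg.norm(A-B), np.degrees(np.arctan2((A-B)[1],(A-B)[0])))
P=(A+B)/2+.09*y; print('plat est far edge',P,'from wheel',W,'->',W+.1065*e, 'wheel exp',P-.1065*e)
m=Rq(s['ee_rot']); print(m.round(2), 1000*m.T@(P-s['position']),1000*m.T@(W+.1065*e-s['position']))
```

```text
0.14575661283740673 -132.16993571224126
plat est far edge [0.54007356 0.15766208 0.095     ] from wheel [0.61086795 0.23614571 0.092     ] -> [0.53864395 0.1578773  0.092     ] wheel exp [0.61229757 0.23593048 0.095     ]
[[-0.74  0.68 -0.  ]
 [ 0.68  0.74 -0.  ]
 [ 0.   -0.   -1.  ]] [ 3.7729928   1.00161145 64.06782898] [ 4.97070261  0.19519636 67.06871307]
```

```bash
python3 -m handwheel '[[[2,0,8],[0,0,0],1],[[2,0,15],[0,0,0],1],[[0,0,15],[0,0,0],1],[[0,0,8],[0,0,0],1],[[0,0,4],[0,0,0],1],[[0,0,2],[0,0,0],1],[[0,0,2],[0,0,0],1],[[0,0,1.5],[0,0,0],1],[[0,0,1],[0,0,0],1],[[0,0,1],[0,0,0],1],[[0,0,0],[0,0,0],1],[[0,0,0],[0,0,0],1]]'
```

```text
clock: 12.42
position: [0.5397, 0.1574, 0.1019]
ee_rot: [0.0, 0.363, 0.932, 0.0]
contact_force: [-0.1, 0.7, -3.0]
width: 0.0573
gripper_force: 38.9
```

```bash
python3 -m handwheel '[[[0,0,1],[0,0,0],1],[[0,0,1],[0,0,0],1],[[0,0,0.6],[0,0,0],1],[[0,0,0],[0,0,0],1],[[0,0,0],[0,0,0],1]]'
```

```text
clock: 13.05
position: [0.5397, 0.1573, 0.0993]
ee_rot: [0.0, 0.363, 0.932, 0.0]
contact_force: [-0.6, 0.3, 0.4]
width: 0.0576
gripper_force: 39.3
```

```bash
python3 -m handwheel '[[[0,0,0],[0,0,0],-0.36],[[0,0,0],[0,0,0],-0.5],[[0,0,0],[0,0,0],-0.7],[[0,0,0],[0,0,0],-1],[[0,0,0],[0,0,0],-1],[[0,0,0],[0,0,0],-1],[[0,0,-6],[0,0,0],-1],[[0,0,-15],[0,0,0],-1],[[0,0,-30],[0,0,0],-1],[[0,0,-30],[0,0,0],-1],[[0,0,-20],[0,0,0],-1],[[0,0,0],[0,0,0],1],[[0,0,0],[0,0,0],1],[[0,0,0],[0,0,0],1],[[0,0,0],[0,0,0],1],[[0,0,0],[0,0,0],1],[[0,0,0],[0,0,0],1],[[0,0,0],[0,0,0],1]]'
python3 - <<'E'
from h import *
s=readout.get_state(); im=vision.get_image('wrist'); t=vision.get_image('scene'); cv2.imwrite('pics/s4.png',t)
b=cv2.resize(t[190:290,335:475],None,fx=4,fy=4,interpolation=cv2.INTER_CUBIC)
o=np.zeros((600,800,3),np.uint8); o[:200,:320]=im[::2,::2]; o[200:600,240:800]=b; cv2.imwrite('pics/w4.png',o)
yaw=np.radians(-132.5); e=np.array([np.cos(yaw),np.sin(yaw),0]); W=np.array([.6115,.2360,.094])
print(s['clock'],s['position'],s['contact_force'],1000*Rq(s['ee_rot']).T@(W-s['position']))
E
```

```text
clock: 15.3
position: [0.5396, 0.1573, 0.2001]
ee_rot: [-0.0, 0.363, 0.932, -0.0]
contact_force: [-1.2, -0.2, -0.2]
width: 0.0003
gripper_force: 0.0
15.3 [0.53964462 0.15732478 0.20008987] [-1.19194836 -0.19164303 -0.16425535] [  0.36339601 106.56650549 106.07306316]
```

View pics/w4.png

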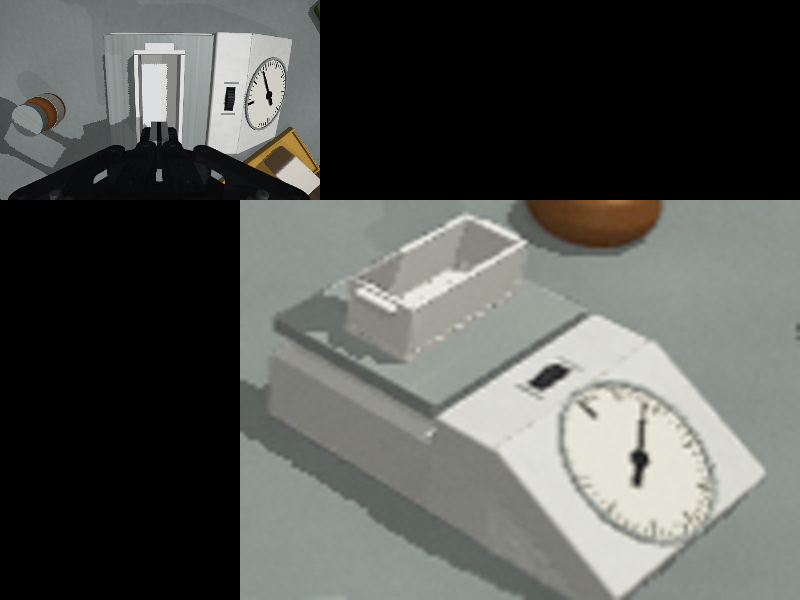

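The dish stands on the platform. The zero mark is near the dial's top-left and the pointer has turned clockwise. Next I'll rectify the dial to measure both angles.

```bash
cat > dial.py <<'E'
from h import *
yaw=np.radians(-132.5); e=np.array([np.cos(yaw),np.sin(yaw),0]); y=np.array([-e[1],e[0],0])
W=np.array([.6115,.2360,0]); O=W+.0245*e
up=np.cos(np.pi/6)*e+.5*np.array([0,0,1])
import json,os
def cen(n):
    C=O+e*(-.1035)+np.array([0,0,.060])
    if os.path.exists('off.json'):
        o=json.load(open('off.json'))[n]; C=C+up*o[0]+y*o[1]
    return C
def warp(n,im,s,N=400,h=.065):
    g=(np.arange(N)+.5)/N*2*h-h
    # picture: right = scale -y, up = up
    X,Y=np.meshgrid(g,-g); P=cen(n)+X[...,None]*(-y)+Y[...,None]*up
    uv=proj(cam(n,s),P.reshape(-1,3)).reshape(N,N,2).astype(np.float32)
    return cv2.remap(im,uv,None,cv2.INTER_LINEAR)
def shot(n):
    s=readout.get_state(); im=vision.get_image(n); return warp(n,im,s)
def dark(w,r0,r1):
    g=cv2.cvtColor(w,cv2.COLOR_BGR2GRAY).astype(np.float32); k=400/.13
    a=np.radians(np.arange(-180,180,.25)); r=np.arange(r0,r1,.0005)
    u=199.5+np.outer(r,np.sin(a))*k; v=199.5-np.outer(r,np.cos(a))*k
    return np.arange(-180,180,.25), cv2.remap(g,u.astype(np.float32),v.astype(np.float32),cv2.INTER_LINEAR).mean(0)
E
python3 - <<'E'
from dial import *
a=shot('wrist'); b=shot('scene'); cv2.imwrite('pics/d5.png',np.hstack([a,b]))
E
```

```text
(no output)
```

View pics/d5.png

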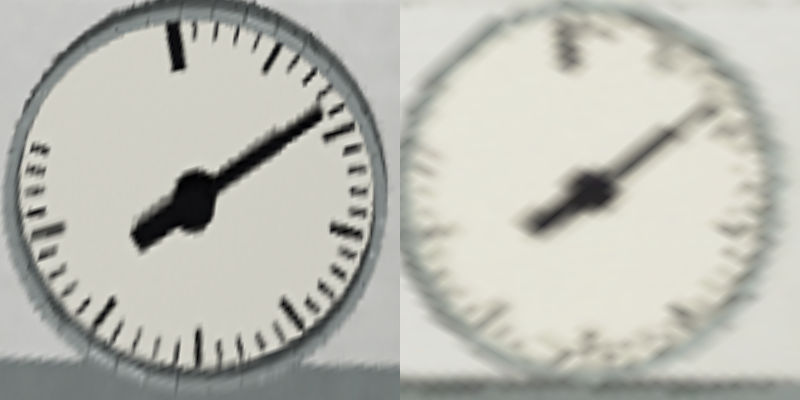

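Rectified wrist view of the dial: the hub is at (195,201), the pointer tip at (322,113), about +55° clockwise, and the zero line runs (174,24)–(180,68), about −7.5°. The dial therefore needs about 62.7° (1.094 rad) clockwise, which is about 2.19 rad of wheel, or 44 mm of rim toward scale −y (tool +x).

```bash
python3 -m handwheel '[[[0,10,0],[0,0,0],1],[[-2,25,0],[0,0,0],1],[[-2,25,0],[0,0,0],1],[[-2,25,0],[0,0,0],1],[[-2,15,0],[0,0,0],1],[[0,6.5,10],[0,0,0],1],[[0,0,25],[0,0,0],1],[[0,0,25],[0,0,0],1],[[0,0,20],[0,0,0],1],[[0,0,10],[0,0,0],1],[[0,0,4],[0,0,0],1],[[0,0,2],[0,0,0],1],[[0,0,0],[0,0,0],1],[[0,0,0],[0,0,0],1]]'
python3 - <<'E'
from dial import *
s=readout.get_state(); im=vision.get_image('wrist'); w=warp('wrist',im,s); cv2.imwrite('pics/w6.png',np.hstack([cv2.resize(im,(400,250)),w[:250]]))
print(s['clock'],1000*Rq(s['ee_rot']).T@(W+[0,0,.094]-s['position']),s['contact_force'])
print(proj(cam('wrist',s),[cen('wrist')]), proj(cam('wrist',s),[W+[0,0,.094]]))
E
```

```text
clock: 17.25
position: [0.618, 0.2304, 0.1048]
ee_rot: [0.001, 0.363, 0.932, 0.0]
contact_force: [0.9, 0.3, -1.0]
width: -0.0002
gripper_force: 0.0
17.25 [ 8.59130968 -0.27325609 10.83578168] [ 0.85889709  0.25648061 -1.03873608]
[[457.13351493 212.55162417]] [[314.80899182 235.39555357]]
```

View pics/w6.png

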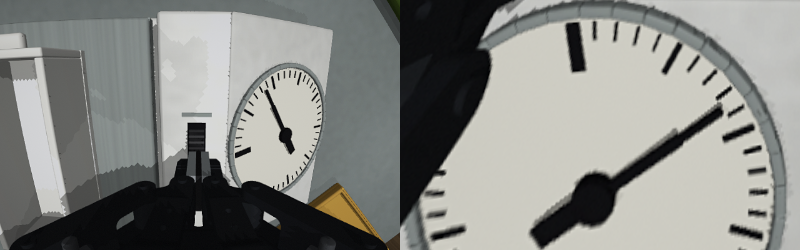

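```bash
python3 -m handwheel '[[[0,0,4],[0,0,0],1],[[0,0,3],[0,0,0],1],[[0,0,1],[0,0,0],1],[[0,0,0],[0,0,0],1]]'; python3 -m handwheel '[[[0,0,1],[0,0,0],1],[[0,0,0],[0,0,0],1]]';python3 -m handwheel '[[[0,0,0.5],[0,0,0],1],[[0,0,0],[0,0,0],1]]'
```

```text
clock: 17.8
position: [0.6175, 0.2303, 0.0959]
ee_rot: [-0.0, 0.363, 0.932, -0.0]
contact_force: [-0.4, 0.1, -0.1]
width: 0.0003
gripper_force: 0.0
clock: 18.05
position: [0.6176, 0.2303, 0.0951]
ee_rot: [0.0, 0.363, 0.932, -0.0]
contact_force: [0.1, -0.8, -0.6]
width: -0.0001
gripper_force: 0.0
clock: 18.3
position: [0.6176, 0.2303, 0.0947]
ee_rot: [0.0, 0.363, 0.932, -0.0]
contact_force: [-0.1, -0.2, 0.2]
width: 0.0004
gripper_force: 0.0
```

```bash
for i in 1; do python3 -m handwheel '[[[0,0,0.4],[0,0,0],1],[[0,0,0],[0,0,0],1]]'; python3 -m handwheel '[[[0,0,0.3],[0,0,0],1],[[0,0,0],[0,0,0],1]]'; done
```

```text
clock: 18.55
position: [0.6176, 0.2303, 0.0942]
ee_rot: [0.0, 0.363, 0.932, -0.0]
contact_force: [0.9, 0.6, -0.2]
width: 0.0
gripper_force: 0.0
clock: 18.8
position: [0.6177, 0.2303, 0.0941]
ee_rot: [0.0, 0.363, 0.932, -0.0]
contact_force: [-0.6, -0.2, -0.3]
width: 0.0005
gripper_force: 0.4
```

```bash
python3 -m handwheel '[[[0,0,0.2],[0,0,0],1],[[0,0,0],[0,0,0],1]]'
```

```text
clock: 19.05
position: [0.6177, 0.2303, 0.094]
ee_rot: [0.0, 0.363, 0.932, 0.0]
contact_force: [-0.8, 0.4, 2.1]
width: 0.0002
gripper_force: 1.1
```

```bash
python3 -m handwheel '[[[0,0,0.2],[0,0,0],1],[[0,0,0],[0,0,0],1]]'
```

```text
clock: 19.3
position: [0.6177, 0.2303, 0.094]
ee_rot: [0.0, 0.363, 0.932, 0.0]
contact_force: [-1.7, -1.3, 3.9]
width: 0.0002
gripper_force: 2.1
```

```bash
python3 -m handwheel '[[[0,0,0.1],[0,0,0],1],[[0,0,0],[0,0,0],1]]'
```

```text
clock: 19.55
position: [0.6177, 0.2303, 0.0939]
ee_rot: [0.0, 0.363, 0.932, 0.0]
contact_force: [-1.4, -0.8, 6.0]
width: 0.0002
gripper_force: 2.6
```

```bash
python3 -m handwheel '[[[1,0,0.05],[0,0,0],1],[[1,0,0],[0,0,0],1],[[1,0,0],[0,0,0],1],[[1,0,0],[0,0,0],1],[[0,0,0],[0,0,0],1]]'
cat > ang.py <<'E'
from dial import *
w=shot('wrist')
# zero: dark, wide; centre from first dial picture (197,199)
for r0,r1,t in ((.046,.056,'zero'),(.024,.038,'ptr')):
    a,g=dark(w,r0,r1); m=(a>-30)&(a<85); a,g=a[m],g[m]
    gs=cv2.GaussianBlur(g[None],(0,0),6)[0]
    k=(gs<110).astype(int); d=np.flatnonzero(np.diff(np.r_[0,k,0]))
    print(t,[(round(float(np.average(a[i:j],weights=150-gs[i:j])),1),round((j-i)*.25,1)) for i,j in zip(d[::2],d[1::2])])
E
python3 ang.py
```

```text
clock: 20.18
position: [0.6156, 0.2323, 0.094]
ee_rot: [0.001, 0.363, 0.932, -0.0]
contact_force: [1.3, -2.9, 5.5]
width: 0.0005
gripper_force: 2.7
zero [(-5.3, np.float64(5.2)), (30.9, np.float64(1.5)), (53.1, np.float64(1.0)), (68.2, np.float64(2.2))]
ptr [(52.3, np.float64(9.0))]
```

```bash
python3 -m handwheel '[[[1.5,0,0],[0,0,0],1],[[1.5,0,0],[0,0,0],1],[[1.5,0,0],[0,0,0],1],[[1.5,0,0],[0,0,0],1],[[0,0,0],[0,0,0],1]]'
python3 ang.py
```

```text
clock: 20.85
position: [0.6112, 0.2364, 0.0939]
ee_rot: [0.001, 0.363, 0.932, -0.0]
contact_force: [0.4, -2.4, 5.1]
width: 0.0002
gripper_force: 2.7
zero [(-26.5, np.float64(7.8)), (3.0, np.float64(5.2)), (39.4, np.float64(2.0)), (76.9, np.float64(2.0))]
ptr [(52.1, np.float64(8.8))]
```

```bash
python3 -m handwheel '[[[1.5,0,0],[0,0,0],1],[[1.5,0,0],[0,0,0],1],[[1.5,0,0],[0,0,0],1],[[1.5,0,0],[0,0,0],1],[[1.5,0,0],[0,0,0],1],[[0,0,0],[0,0,0],1]]'
python3 ang.py
```

```text
clock: 21.65
position: [0.6051, 0.2421, 0.0937]
ee_rot: [0.0, 0.363, 0.932, 0.0]
contact_force: [0.8, -3.6, 5.3]
width: 0.0002
gripper_force: 2.5
zero [(-21.8, np.float64(17.0)), (14.5, np.float64(5.2)), (51.7, np.float64(3.2))]
ptr [(52.0, np.float64(8.8))]
```

```bash
python3 -m handwheel '[[[0,0,-2],[0,0,0],1],[[0,0,-3],[0,0,0],1],[[-7,0,0],[0,0,0],1],[[-10,0,0],[0,0,0],1],[[0,0,0],[0,0,0],1],[[0,0,2.5],[0,0,0],1],[[0,0,1.2],[0,0,0],1],[[0,0,0.4],[0,0,0],1],[[0,0,0.3],[0,0,0],1],[[0,0,0.2],[0,0,0],1],[[0,0,0],[0,0,0],1]]'
python3 ang.py
```

```text
clock: 23.08
position: [0.617, 0.2307, 0.094]
ee_rot: [-0.0, 0.363, 0.932, -0.0]
contact_force: [-1.1, 0.2, 1.6]
width: -0.0002
gripper_force: 0.9
zero [(14.5, np.float64(5.2)), (51.6, np.float64(3.5))]
ptr [(52.2, np.float64(8.8))]
```

```bash
python3 -m handwheel '[[[0,0,0.2],[0,0,0],1],[[0,0,0.15],[0,0,0],1],[[0,0,0],[0,0,0],1],[[0,0,0],[0,0,0],1]]'
```

```text
clock: 23.62
position: [0.6171, 0.2307, 0.094]
ee_rot: [-0.0, 0.363, 0.932, 0.0]
contact_force: [-2.2, 0.0, 4.6]
width: 0.0001
gripper_force: 2.5
```

```bash
python3 -m handwheel '[[[0.5,0,0.1],[0,0,0],1],[[1,0,0],[0,0,0],1],[[1.5,0,0],[0,0,0],1],[[1.5,0,0],[0,0,0],1],[[1.5,0,0],[0,0,0],1],[[0,0,0],[0,0,0],1]]'
python3 ang.py
```

```text
clock: 24.38
position: [0.6139, 0.2345, 0.0939]
ee_rot: [0.001, 0.363, 0.932, 0.0]
contact_force: [0.7, -3.1, 6.1]
width: -0.0
gripper_force: 2.7
zero [(-28.3, np.float64(3.5)), (19.5, np.float64(5.2)), (55.9, np.float64(3.5))]
ptr [(52.2, np.float64(8.8))]
```

```bash
python3 -m handwheel '[[[1.5,0,0],[0,0,0],1],[[1.5,0,0],[0,0,0],1],[[1.5,0,0],[0,0,0],1],[[1.5,0,0],[0,0,0],1],[[1.5,0,0],[0,0,0],1],[[1.5,0,0],[0,0,0],1],[[1.5,0,0],[0,0,0],1],[[1,0,0],[0,0,0],1],[[0,0,0],[0,0,0],1]]'
python3 ang.py
```

```text
clock: 25.55
position: [0.6047, 0.2429, 0.0936]
ee_rot: [0.0, 0.363, 0.932, 0.0]
contact_force: [2.3, -1.4, 6.2]
width: 0.0001
gripper_force: 2.3
zero [(-21.5, np.float64(17.8)), (36.9, np.float64(5.5)), (52.4, np.float64(1.0)), (74.4, np.float64(2.5))]
ptr [(52.1, np.float64(8.8))]
```

```bash
python3 -m handwheel '[[[0,0,-2],[0,0,0],1],[[0,0,-3],[0,0,0],1],[[-7,0,0],[0,0,0],1],[[-8,0,0],[0,0,0],1],[[0,0,0],[0,0,0],1],[[0,0,2.5],[0,0,0],1],[[0,0,1.2],[0,0,0],1],[[0,0,0.4],[0,0,0],1],[[0,0,0.3],[0,0,0],1],[[0,0,0.2],[0,0,0],1],[[0,0,0.2],[0,0,0],1],[[0,0,0],[0,0,0],1],[[0,0,0],[0,0,0],1]]'
```

```text
clock: 27.22
position: [0.6152, 0.2324, 0.094]
ee_rot: [-0.0, 0.363, 0.932, -0.0]
contact_force: [-1.5, -0.4, 5.6]
width: -0.0001
gripper_force: 2.6
```

```bash
python3 -m handwheel '[[[0.5,0,0.05],[0,0,0],1],[[1,0,0],[0,0,0],1],[[1.5,0,0],[0,0,0],1],[[1.5,0,0],[0,0,0],1],[[1.5,0,0],[0,0,0],1],[[1.5,0,0],[0,0,0],1],[[1.5,0,0],[0,0,0],1],[[0,0,0],[0,0,0],1]]'
python3 ang.py
python3 - <<'E'
from dial import *
w=shot('wrist'); cv2.imwrite('pics/w7.png',cv2.resize(w[20:220,180:400],None,fx=2.7,fy=2.7,interpolation=cv2.INTER_CUBIC))
E
```

```text
clock: 28.22
position: [0.6095, 0.239, 0.094]
ee_rot: [0.001, 0.363, 0.932, 0.001]
contact_force: [2.7, -1.7, 5.5]
width: 0.0003
gripper_force: 2.6
zero [(-25.1, np.float64(10.5)), (44.6, np.float64(5.5)), (52.5, np.float64(0.8)), (82.5, np.float64(2.2))]
ptr [(52.1, np.float64(8.8))]
```

View pics/w7.png

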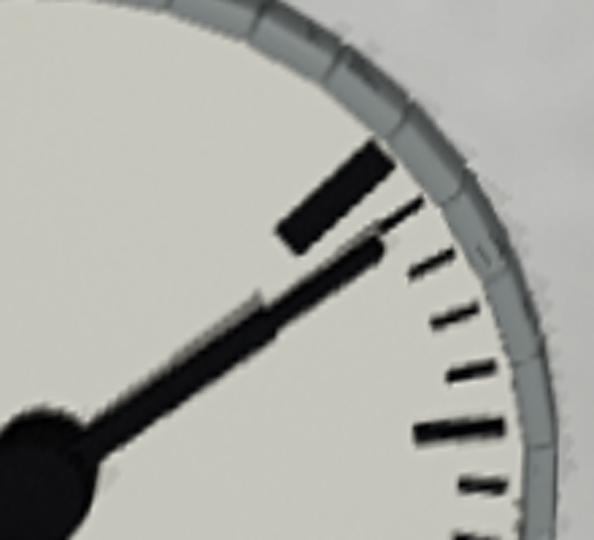

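Here the zero line runs (287,242)–(382,152), about 46.5°, and the pointer is at about 55.4°. That leaves about 9° of dial, or roughly 6.3 mm of rim. I'll take 4.5 mm now and then fit the lines precisely.

```bash
python3 -m handwheel '[[[1,0,0],[0,0,0],1],[[1.5,0,0],[0,0,0],1],[[1.5,0,0],[0,0,0],1],[[0.5,0,0],[0,0,0],1],[[0,0,0],[0,0,0],1]]'
cat > fit.py <<'E'
from dial import *
import sys
w=cv2.imread(sys.argv[1]) if len(sys.argv)>1 else shot('wrist'); cv2.imwrite('pics/lastw.png',w)
b=cv2.GaussianBlur(cv2.cvtColor(w,cv2.COLOR_BGR2GRAY),(3,3),0)<70
a0=np.radians(54); v,u=np.nonzero(b); x=u-197.; yy=199.-v
r=x*np.sin(a0)+yy*np.cos(a0); t=x*np.cos(a0)-yy*np.sin(a0); # t>0 clockwise
h=np.hypot(x,yy)<40; 
m=(r>45)&(r<125)&(abs(t)<16)
p=np.polyfit(r[m],t[m],1); print('ptr dir',54+np.degrees(np.arctan(p[0])),'t at r=150',np.polyval(p,150))
n,l,st,cc=cv2.connectedComponentsWithStats(b.astype(np.uint8))
for i in range(1,n):
    if 40<st[i,4]<20000 and np.hypot(cc[i,0]-197,199-cc[i,1])>110 and cc[i,0]>150 and cc[i,1]<200:
        q=np.argwhere(l==i); vx,vy,_,_=cv2.fitLine(q[:,::-1].astype(np.float32),cv2.DIST_L2,0,.01,.01).ravel()
        print(st[i,4],cc[i].round(1),'dir',np.degrees(np.arctan2(vx,-vy))%180,'ang',np.degrees(np.arctan2(cc[i,0]-197,199-cc[i,1])))
E
python3 fit.py; python3 ang.py
```

```text
clock: 28.95
position: [0.6057, 0.2421, 0.0937]
ee_rot: [0.0, 0.363, 0.932, 0.001]
contact_force: [3.2, 1.2, 5.3]
width: -0.0003
gripper_force: 2.5
ptr dir 55.16708234859215 t at r=150 0.1137670278125098
46 [338.1 113.9] dir 60.62996 ang 58.90659176237126
48 [346.6 133.7] dir 68.55358 ang 66.40286831188723
53 [353.9 153.8] dir 76.86171 ang 73.91456581068422
51 [356.7 174.7] dir 82.221634 ang 81.36225918594549
193 [350.6 195.9] dir 92.04889 ang 88.82873125399726
zero [(-22.1, np.float64(16.5)), (51.0, np.float64(6.2))]
ptr [(52.0, np.float64(8.8))]
```

```bash
cat > ticks.py <<'E'
from dial import *
import sys
from scipy.optimize import least_squares
w=cv2.imread('pics/lastw.png'); S=4
g=cv2.resize(cv2.cvtColor(w,cv2.COLOR_BGR2GRAY),None,fx=S,fy=S,interpolation=cv2.INTER_CUBIC)
n,l,st,cc=cv2.connectedComponentsWithStats((g<100).astype(np.uint8)); cc=(cc+.5)/S-.5
T=[]
for i in range(1,n):
    d=np.hypot(cc[i,0]-197,cc[i,1]-199); A=st[i,4]/S/S
    if 135<d<172 and 15<A<260: T.append((cc[i,0],cc[i,1],A,d,np.degrees(np.arctan2(cc[i,0]-197,199-cc[i,1]))))
T=np.array(sorted(T,key=lambda t:t[4])); print(T.round(1))
z0=float(sys.argv[1]); sp=np.degrees(.05*2.6)
k=np.round((T[:,4]-z0)/sp); maj=k%5==0
ok=np.abs(T[:,4]-z0-k*sp)<2.5
def f(p):
    a=np.radians(p[2]+k*sp); r=np.where(maj,p[3],p[4])
    return np.r_[T[:,0]-p[0]-r*np.sin(a),T[:,1]-p[1]+r*np.cos(a)][np.r_[ok,ok]]
s=least_squares(f,[197,199,z0,150,155],loss='soft_l1'); print('zero angle',s.x,np.abs(s.fun).round(1).mean(),ok.sum(),len(T))
E
python3 ticks.py 51.6
```

```text
[[ 193.7  354.3   57.8  155.4 -178.8]
 [ 172.7  351.8   58.7  154.7 -171. ]
 [ 151.9  347.9   70.2  155.6 -163.2]
 [ 135.2  333.3  201.8  147.9 -155.3]
 [ 113.1  330.9   47.2  156.3 -147.5]
 [  95.1  319.6   58.1  157.9 -139.8]
 [  79.8  304.5   62.1  157.7 -132. ]
 [  67.   287.7   58.7  157.4 -124.3]
 [  61.8  266.4  244.9  151.  -116.5]
 [ 338.   114.1   71.6  164.6   59. ]
 [ 346.6  133.6   70.8  163.2   66.4]
 [ 353.8  153.7   80.3  163.2   73.9]
 [ 356.7  174.7   79.   161.5   81.4]
 [ 350.6  195.8  241.6  153.7   88.8]
 [ 356.4  217.1   86.   160.4   96.5]
 [ 352.4  238.    74.8  160.2  104.1]
 [ 345.2  257.9   87.2  159.5  111.7]
 [ 334.8  276.6   74.2  158.2  119.4]
 [ 316.9  289.   258.7  149.9  126.9]
 [ 309.1  309.9   93.4  157.7  134.7]
 [ 292.7  323.4   90.1  156.9  142.4]
 [ 274.9  334.4   77.3  156.2  150.1]
 [ 255.4  342.8   72.8  155.2  157.9]
 [ 233.7  342.5  253.9  148.1  165.7]
 [ 214.6  352.7   74.2  154.7  173.5]]
zero angle [197.45602171 194.82137898  53.29929845 153.10140529 160.42837608] 1.3738095238095238 21 25
```

```bash
sed -i 's/^k=.*/A=T[:,4]%360; k=np.round((A-z0)\/7.68); maj=T[:,2]>150/; s/^ok=.*/ok=np.abs(A-z0-k*7.68)<3; sp=7.68/; s/k\*sp); r=/k*p[5]); r=/; s/150,155\]/150,155,sp]/' ticks.py; python3 ticks.py 51.3 | tail -2
```

```text
zero angle [197.03958258 193.11730185  53.34561616 153.58630148 161.29938856
   7.52531699] 0.27199999999999996 25 25
```

```bash
python3 -m handwheel '[[[0.6,0,0],[0,0,0],1],[[0.6,0,0],[0,0,0],1],[[0,0,0],[0,0,0],1],[[0,0,0],[0,0,0],1]]'; python3 fit.py; python3 ticks.py 53 | tail -2
sed 's/r\*np.cos(a)\]/r*np.cos(a)*p[6]+r*np.sin(a)*p[7]]/; s/155,sp\]/155,sp,1,0]/; s/T\[:,0\]-p\[0\]-r\*np.sin(a)/T[:,0]-p[0]-r*np.sin(a)/' ticks.py > t2.py; python3 t2.py 53|tail -2
```

```text
clock: 29.55
position: [0.6044, 0.2426, 0.0935]
ee_rot: [-0.0, 0.363, 0.932, 0.0]
contact_force: [2.1, -0.4, 4.4]
width: -0.0
gripper_force: 2.4
ptr dir 55.118966970187216 t at r=150 0.041078725281561645
46 [339.2 116. ] dir 61.67761 ang 59.7277710749489
47 [347.7 135.6] dir 69.20063 ang 67.1782791278346
62 [354.1 156.1] dir 75.78967 ang 74.7140252089483
50 [356.2 177.1] dir 86.09124 ang 82.16933440506281
193 [350.4 198.1] dir 92.57829 ang 89.66509926779806
zero angle [197.23906997 193.30885875  54.03684875 153.35850091 161.08435654
   7.53699137] 0.256 25 25
zero angle [ 1.96601983e+02  1.91953951e+02  5.43556346e+01  1.53885966e+02
  1.61592256e+02  7.50005047e+00  1.00522687e+00 -6.20040820e-03] 0.21 25 25
```

```bash
python3 -m handwheel '[[[0,0,-1],[0,0,0],1],[[0,0,-6],[0,0,0],1],[[0,0,-20],[0,0,0],1],[[-15,12,-25],[0,0,0],1],[[-20,19,-25],[0,0,0],1],[[-20,19,-15],[0,0,0],1],[[-5,0,-8],[0,0,0],1],[[0,0,0],[0,0,0],1],[[0,0,0],[0,0,0],1],[[0,0,0],[0,0,0],1]]'; python3 fit.py; python3 ticks.py 53 ; python3 t2.py 53|tail -2
```

```text
clock: 30.85
position: [0.6813, 0.2385, 0.1928]
ee_rot: [-0.001, 0.363, 0.932, -0.001]
contact_force: [0.1, 0.2, 0.2]
width: -0.0002
gripper_force: 0.0
ptr dir 55.37840267593624 t at r=150 -0.2329221897832463
140 [350.9 198.6] dir 91.951706 ang 89.85374264232252
[[ 191.   355.6   33.1  156.8 -177.8]
 [ 169.3  353.8   43.1  157.2 -169.8]
 [ 148.8  348.6   32.9  157.2 -162.1]
 [ 131.8  334.5  164.9  150.4 -154.3]
 [ 108.9  332.8   19.9  160.2 -146.6]
 [  93.1  317.7   23.4  157.7 -138.8]
 [  76.   305.2   22.8  161.  -131.3]
 [  64.5  287.    20.4  159.1 -123.6]
 [  58.4  266.4  170.8  154.1 -115.9]
 [  43.8  250.1   34.9  161.5 -108.5]
 [  37.4  230.    32.8  162.6 -101. ]
 [  34.1  208.9   47.   163.2  -93.5]
 [  33.3  187.7   52.5  164.1  -86.1]
 [  42.8  167.9  195.5  157.3  -78.6]
 [  40.1  145.9   48.5  165.6  -71.3]
 [  47.2  126.1   40.1  166.6  -64.1]
 [  57.4  107.6   52.2  166.9  -56.8]
 [  69.5   90.3   45.3  167.5  -49.5]
 [  89.4   80.2  182.   160.3  -42.2]
 [ 100.6   61.1   41.8  168.3  -35. ]
 [ 118.5   49.9   36.2  168.5  -27.8]
 [ 138.3   41.8   39.9  167.8  -20.5]
 
[... 183 characters left out ...]
82.2]
 [ 350.8  198.6  194.7  153.8   89.8]
 [ 356.6  219.8   55.6  161.    97.4]
 [ 351.9  240.8   62.8  160.4  105.1]
 [ 343.1  260.3   59.3  158.5  112.8]
 [ 333.2  279.    49.7  158.   120.4]
 [ 315.2  291.5  209.6  150.1  128. ]
 [ 306.4  311.6   54.8  157.   135.8]
 [ 290.9  325.7   49.8  157.7  143.5]
 [ 272.5  336.6   43.8  157.   151.2]
 [ 230.9  344.2  168.9  149.1  166.9]
 [ 211.6  350.9   20.1  152.6  174.5]]
zero angle [196.03115959 193.69093628  54.02062844 154.87711333 162.42115381
   7.52879323] 1.6235294117647059 34 38
zero angle [1.96327751e+02 1.94278601e+02 5.39593642e+01 1.54767588e+02
 1.62338685e+02 7.54553579e+00 9.96892583e-01 4.81115240e-03] 1.6205882352941179 34 38
```

```bash
sed -i 's/^A=T.*/A=np.degrees(np.arctan2(T[:,0]-196.3,191.5-T[:,1]))%360; k=np.round((A-z0)\/7.448); maj=T[:,2]>120/; s/7\.68/7.448/g' ticks.py t2.py; python3 ticks.py 54.5|tail -2; python3 t2.py 54.5|tail -2
python3 - <<'E'
import cv2; w=cv2.imread('pics/lastw.png'); cv2.imwrite('pics/w8.png',cv2.resize(w[40:240,180:380],(600,600),interpolation=cv2.INTER_CUBIC))
E
```

```text
zero angle [195.72846467 192.99319614  54.52560105 155.17579052 162.61056258
   7.49137567] 0.375 38 38
zero angle [ 1.95677705e+02  1.93084237e+02  5.44230708e+01  1.55165960e+02
  1.62613131e+02  7.49451241e+00  9.99388701e-01 -1.24687855e-03] 0.37894736842105264 38 38
```

View pics/w8.png

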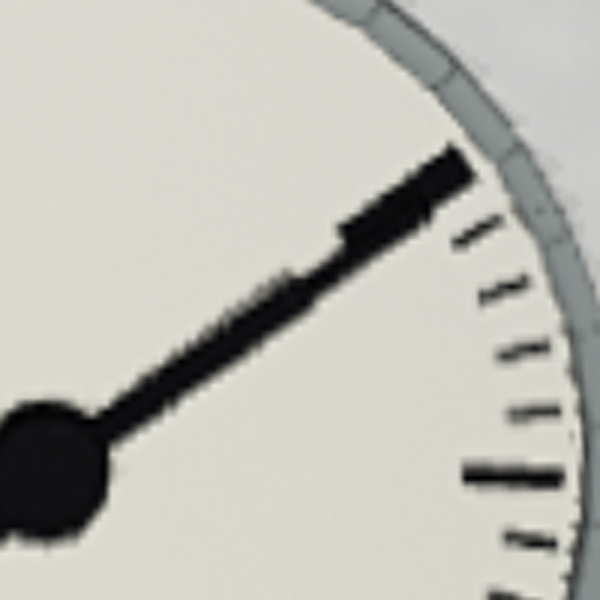

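The picture shows the pointer tip lying on the zero line's clockwise edge. Correcting for the pointer's height (hub offset), about 0.9° remains, or roughly 0.6 mm of rim, so one more small nudge is needed.

```bash
python3 -m handwheel '[[[5,0,8],[0,0,0],1],[[20,-19,15],[0,0,0],1],[[18,-19,25],[0,0,0],1],[[9,-12,25],[0,0,0],1],[[0,0,16],[0,0,0],1],[[0,0,6],[0,0,0],1],[[0,0,2],[0,0,0],1],[[0,0,1.5],[0,0,0],1],[[0,0,0.5],[0,0,0],1],[[0,0,0.2],[0,0,0],1],[[0,0,0],[0,0,0],1],[[0,0,0],[0,0,0],1]]'; python3 fit.py|head -1; python3 ticks.py 54|tail -2
```

```text
clock: 32.4
position: [0.6105, 0.2368, 0.0944]
ee_rot: [0.0, 0.363, 0.932, 0.0]
contact_force: [-0.5, 0.1, -0.5]
width: 0.0004
gripper_force: 0.0
ptr dir 55.215495741299875 t at r=150 0.15472530701574572
zero angle [196.59988931 192.22726294  54.58755355 154.53155601 161.79941268
   7.49475682] 0.3461538461538462 26 26
```

```bash
python3 -m handwheel '[[[0,0,0.3],[0,0,0],1],[[0,0,0.2],[0,0,0],1],[[0,0,0.2],[0,0,0],1],[[0,0,0],[0,0,0],1],[[0,0,0],[0,0,0],1]]'
```

```text
clock: 33.08
position: [0.6105, 0.2369, 0.094]
ee_rot: [0.0, 0.363, 0.932, 0.0]
contact_force: [-0.6, 0.6, 4.0]
width: 0.0002
gripper_force: 2.0
```

```bash
python3 -m handwheel '[[[0.5,0,0.15],[0,0,0],1],[[0.5,0,0],[0,0,0],1],[[0.2,0,0],[0,0,0],1],[[0,0,0],[0,0,0],1],[[0,0,0],[0,0,0],1]]'; python3 fit.py|head -1; python3 ticks.py 54.5|tail -2
```

```text
clock: 33.7
position: [0.6105, 0.237, 0.0939]
ee_rot: [0.001, 0.363, 0.932, -0.0]
contact_force: [0.7, -2.7, 5.5]
width: -0.0003
gripper_force: 2.6
ptr dir 55.22383516763412 t at r=150 0.1502921599081346
zero angle [196.67830887 192.02937276  54.63323616 154.68377791 161.9277178
   7.4923445 ] 0.3115384615384616 26 26
```

Still taking up the elastic slack, so I'll add small increments.

```bash
python3 -m handwheel '[[[0.4,0,0],[0,0,0],1],[[0.3,0,0],[0,0,0],1],[[0,0,0],[0,0,0],1],[[0,0,0],[0,0,0],1]]'; python3 fit.py|head -1; python3 ticks.py 54.5|tail -2
```

```text
clock: 34.25
position: [0.6102, 0.2372, 0.0939]
ee_rot: [0.001, 0.363, 0.932, -0.0]
contact_force: [0.4, -4.3, 5.8]
width: 0.0001
gripper_force: 2.5
ptr dir 55.15353957990932 t at r=150 0.1424283330791809
zero angle [196.74498379 192.23664501  55.09529922 154.46801541 161.88167672
   7.49688491] 0.33 25 25
```

```bash
python3 -m handwheel '[[[0,0,-1],[0,0,0],1],[[0,0,-6],[0,0,0],1],[[0,0,-20],[0,0,0],1],[[-15,12,-25],[0,0,0],1],[[-20,19,-25],[0,0,0],1],[[-17,19,-15],[0,0,0],1],[[0,0,-8],[0,0,0],1],[[0,0,0],[0,0,0],1],[[0,0,0],[0,0,0],1],[[0,0,0],[0,0,0],1]]'; python3 fit.py|head -1; python3 ticks.py 54.8|tail -2;python3 t2.py 54.8|tail -2
```

```text
clock: 35.55
position: [0.6801, 0.2398, 0.1928]
ee_rot: [-0.001, 0.363, 0.932, -0.001]
contact_force: [-0.5, 0.1, 0.2]
width: 0.0003
gripper_force: 0.0
ptr dir 55.335679562615745 t at r=150 -0.3166504337104499
zero angle [195.65996072 193.01627051  54.98601032 155.01648055 162.78193934
   7.49417314] 0.3285714285714286 35 35
zero angle [ 1.95528038e+02  1.93140667e+02  5.47548476e+01  1.54816673e+02
  1.62628769e+02  7.49887189e+00  1.00104244e+00 -3.72519780e-03] 0.2814285714285714 35 35
```

```bash
python3 -m handwheel '[[[0,0,-20],[0,0,0],1],[[0,0,-30],[0,0,0],1],[[0,0,-20],[0,0,0],1],[[0,0,0],[0,0,0],1],[[0,0,0],[0,0,0],1]]'; python3 -c "
from rig import manip; print(manip.sign_off())"
```

```text
clock: 36.22
position: [0.6806, 0.2397, 0.2623]
ee_rot: [-0.001, 0.363, 0.932, -0.001]
contact_force: [-0.2, 0.5, -0.4]
width: -0.0001
gripper_force: 0.0
the job is handed in; nothing more can be done
None
```

The loaf dish is standing in the middle of the scale's platform and the dial's zero mark is within about 0.5° of the pointer tip; the arm finished clear, and I handed the job in at 36 s of the 72 s allowed.

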